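# Unload two plated test rings from the drying rod into the marked wells of the carrier

### The job

Slide the copper ring and the nickel ring off the open end of the white drying rod, one at a time, so that each drops into its own well of the blue carrier: copper into the well with the orange pad, nickel into the one with the white pad; the brass ring stays in the yellow one. Shift the carrier along its track to bring the right well under the end of the rod, and leave it seated in the track. Only push the rings lightly, never grip their plating, and do not disturb the beaker of blue solution and the two small buffer bottles standing on the left.

Things in the scene. Friction and masses are not known exactly. Their poses are not given: they have to be found in the camera images.
- stand: fixed grey unloading stand with a white horizontal rod, 12 mm diameter, fixed at one end only, and a track crossing below the rod's free end. Origin on the bench straight below the free tip; x axis along the rod from the tip to the fixed end, y axis along the track, z up
- rod_tip (a point): round free end of the rod, on its axis, 70 mm above the bench; frame parallel to the stand's. The only way off the rod is here. A ring with more than half its length on the rod stays there; one pushed on drops, nose down, at the latest when its rear face passes the tip (often once 17 mm of it are beyond), landing within about 30 mm before or behind the tip
- rod_root (a point): fixed end of the bare rod, on its axis, 131 mm behind the tip, where a 20 mm wide ferrule and then an aluminium bracket (40 mm wide, top 84 mm above the bench) begin. The rings start 12 to 90 mm behind the tip, in either order, 4 mm or more apart; behind the rear ring the rod is bare, so fingers astride the rod, or closed above it, fit there to push
- track (a point): middle of the track's floor, 8 mm above the bench, 10 mm before the rod's tip (x = -10 mm of the stand). The track runs 100 mm to either side along the stand's y, open at both ends, 77 mm wide between aluminium lips 10 mm high
- carrier: loose blue carrier, 74 x 148 x 26 mm, about 0.35 kg, in the track with 1.5 mm play; slides along it with 2 to 5 N. Origin at the centre of its underside, axes as the stand's. Three wells along y: orange pad at -48 mm, white at 0, yellow at +48; each 66 (x) by 44 mm (y), walls 4 mm, rim 34 mm above the bench. A well is under the rod when its centre is within 5 mm of the stand's y = 0
- carrier_knob (a point): black upright knob on the middle of the front side of the carrier (45 mm in front of its centre line, towards the robot), 17 mm diameter, 30 mm tall, from 34 to 64 mm above the bench; the point is on its axis, 52 mm above the bench. It can be pushed from either side or pinched from above
- well_orange (a point): centre of the top of the orange floor pad (14 mm above the bench): the copper ring's well; axes as the carrier's
- well_white (a point): centre of the top of the white floor pad: the nickel ring's well; axes as the carrier's
- well_yellow (a point): centre of the top of the yellow floor pad: the brass ring's well; axes as the carrier's
- copper_ring: orange-brown copper-plated metal test ring: a plain tube 24 mm long, 32 mm outer diameter, 17 mm bore (wall 7.5 mm), about 100 g. Origin at the centre of the ring, own x axis along the bore. At first it hangs on the rod, its bore along it, the centre about 2 mm below the rod's axis
- nickel_ring: silver-grey nickel-plated metal test ring: a plain tube 24 mm long, 32 mm outer diameter, 17 mm bore (wall 7.5 mm), about 100 g. Origin at the centre of the ring, own x axis along the bore. At first it hangs on the rod, its bore along it, the centre about 2 mm below the rod's axis
- brass_ring: yellow brass-plated metal test ring: a plain tube 24 mm long, 32 mm outer diameter, 17 mm bore (wall 7.5 mm), about 100 g. Origin at the centre of the ring, own x axis along the bore. It lies flat in the well with the yellow pad from the start and stays there
- beaker_blue: 100 ml glass beaker with blue solution, 58 x 64 x 74 mm, standing to the left of the work; leave it alone. Origin at the centre of its underside
- buffer_red: small white bottle with red cap, 37 mm diameter, 82 mm high, standing at the left; leave it alone. Origin at the centre of its underside
- buffer_yellow: small white bottle with yellow cap, 37 mm diameter, 82 mm high, standing at the left; leave it alone. Origin at the centre of its underside
There are look-alikes about, which are no part of the job. What is meant by the nickel_ring is not purple, and is the larger of those in its own colour.

How it is judged (in metres and radians):
On the way, in this order (a step that is already met when the one before it is completed fails the run):
1. one ring has dropped into its own well while the other is still on the rod ((((x of copper_ring in the frame of well_orange between -0.03 and 0.03 m and y of copper_ring in the frame of well_orange between -0.02 and 0.02 m and z of copper_ring in the frame of well_orange between 0.004 and 0.025 m) and (x of nickel_ring in the frame of rod_tip between 0 and 0.14 m and y of nickel_ring in the frame of rod_tip between -0.012 and 0.012 m and z of nickel_ring in the frame of rod_tip between -0.014 and 0.014 m)) or ((x of nickel_ring in the frame of well_white between -0.03 and 0.03 m and y of nickel_ring in the frame of well_white between -0.02 and 0.02 m and z of nickel_ring in the frame of well_white between 0.004 and 0.025 m) and (x of copper_ring in the frame of rod_tip between 0 and 0.14 m and y of copper_ring in the frame of rod_tip between -0.012 and 0.012 m and z of copper_ring in the frame of rod_tip between -0.014 and 0.014 m)))), for 0.2 s.
2. the copper ring lies in the orange well and the nickel ring in the white well (x of copper_ring in the frame of well_orange between -0.03 and 0.03 m and y of copper_ring in the frame of well_orange between -0.02 and 0.02 m and z of copper_ring in the frame of well_orange between 0.004 and 0.025 m and x of nickel_ring in the frame of well_white between -0.03 and 0.03 m and y of nickel_ring in the frame of well_white between -0.02 and 0.02 m and z of nickel_ring in the frame of well_white between 0.004 and 0.025 m), for 0.2 s.
At the end, for the whole second after the job is handed in: copper ring in the orange-pad well, nickel in the white, brass in the yellow (centre within 30 mm along and 20 mm across of the well's centre, 4 to 25 mm above its pad), all at rest; carrier flat in the track (6 mm across, 4 mm in height, 0.06 rad, within 90 mm of the rod along it) (all of step 2 and x of brass_ring in the frame of well_yellow between -0.03 and 0.03 m and y of brass_ring in the frame of well_yellow between -0.02 and 0.02 m and z of brass_ring in the frame of well_yellow between 0.004 and 0.025 m and x of carrier in the frame of stand between -0.016 and -0.004 m and y of carrier in the frame of stand between -0.09 and 0.09 m and z of carrier in the frame of stand between 0.004 and 0.012 m and angle between carrier's own z axis and vertical below 0.06 rad and linear speed of each of copper_ring, nickel_ring, brass_ring, carrier below 0.02 m/s); the robot touches nothing.
It fails at once if a ring is gripped or pressed by the fingers with more than 15 N (contact force between the fingers and copper_ring above 15 N or contact force between the fingers and nickel_ring above 15 N or contact force between the fingers and brass_ring above 15 N).
It fails at once if the beaker or a buffer bottle is moved by more than 30 mm or tipped (distance of any of beaker_blue, buffer_red, buffer_yellow from where it was at the start of the episode above 0.03 m or angle between any of beaker_blue, buffer_red, buffer_yellow's own z axis and vertical above 0.4 rad).
It also fails if it takes over 48 s, if anything falls off the work surface, if the arm or the gripper's body presses on something with over 40 N, if the wrist force passes 120 N, or if a joint passes its speed limit or range.

### The arm

A 6-joint arm with a two-finger parallel gripper is mounted at the origin on a cart in front of the work surface, level with it; the furniture and walls round the work are solid. World frame = base frame: x ahead of the robot, y to its left, z up, the work surface at z = 0. Lengths are in m, angles in degrees, forces in N, time in s.
With the tool pointing down it reaches from about 0.275 to 0.725 m from the base axis. Payload 5.6 kg.
Tool frame: the origin (TCP) lies at the centre of the arm's flange, where the gripper is bolted on; the fingertips stand 173 mm ahead of it and the grasp point (between the pads) lies 155 mm ahead of it (ctrl.pinch_z is the distance from the TCP to the grasp point, in m); z points along the fingers, y is the line along which they close (so a half turn about z gives the same grasp; the last joint's range is limited). The gripper opens to 85 mm and grips with 20 to 120 N. Pads are 22 mm wide; open, the fingers measure 114 mm over their backs; the gripper's body (76 mm by 85 mm) begins 54 mm behind the grasp point. The pads swing forward as they close: fully open they stand 13 mm farther back than shut.
Start: joints at [79.733, 14.616, 6.199, 0, -81.583, -16.306], TCP at [0.246, 0.492, 0.405] pointing down, gripper open.
Joint ranges: [-168.99, 168.99], [-69.2, 112.95], [-62.41, 85.93], [-164.36, 98.24], [-168.68, -3.75], [-174.98, 174.98]. Speed limits (degrees/s): [147.25, 147.25, 180, 180, 180, 180].

### API

Orientations are given as [roll, pitch, yaw] about the fixed x, y, z axes, in that order (R = Rz(yaw) Ry(pitch) Rx(roll)).
In Python, from plant import ctrl, vision gives the robot as it stands.
- The arm moves only by the shell command python3 -m jog 'ROWS' [FORCE]. ROWS is JSON, a list of rows, each a list of 5 numbers: the shift along the world's x, y, z in units of 25 mm (1.0 is 25 mm), then the turn about the world's z in rad, then the closure, from -1 (fully open) to 1 (shut), so that 0 is half open. In form: [[dx, dy, dz, yaw, gripper], ...]. A call has 1 to 20 rows; each row is the pose to reach, as a shift and turn from the pose commanded when the call began; what a row does not reach only later rows make up. A row lasts 1/10 s, in which the tool goes at most 50 mm and 8.59 degrees, less where a joint would pass 70% of its speed; a pose out of reach is approached as far as the arm can. A call with a gripper value outside its range is refused whole. The fingers move at their own pace and stop on an object; FORCE is the grip in N (left out, the last holds). Time passes only in rows, so rows that repeat a pose let the fingers close. It gives the time, the measured TCP pose, the force, the opening and the grip force at its end, in the units of the state.
- ctrl.get_obs(): the state, without advancing time (a new reading comes with each control period).
- vision.grab_frame(name): name is "scene" or "side" or "wrist"; returns a dict with "pixels" (384x512x3 uint8, red, green, blue), "fx", "fy", "cx", "cy" (pixels), "position" and "orientation" of the camera in the world. Camera axes: x right, y down, z forward; pixel columns grow to the right and rows downward; lengths in m; the calibration is good to about 2 mm. A picture is of the moment at which its call begins. There is no depth.
- ctrl.close_job(): hands the job in; it is judged then, once.
The state is a dict: "time": time; "joint_pos": joint angles; "qd": joint speeds; "tau": joint torques, N m; "ee_pos": TCP position; "orientation": TCP orientation; "force": force on the tool from outside, world axes, zero at the start; "ft_torque": the same for the moment, N m; "grip_width": finger opening in m; "finger_force": force on a finger pad.
Only numpy, scipy, OpenCV 4.12 (cv2) and the standard library are available. Lean on these libraries where they do the work, as an engineer would, in place of code of your own. Each camera call takes 0.05 s, during which the arm holds its last target. There are 200 camera calls.

## Working session

There is one attempt and no reset: what is moved stays moved. The work goes in short steps, Python scripts to look and compute and a shell command to move; the robot and the scene stay as the last step left them, time stands still between calls to the robot, and variables do not carry over. Pictures are saved under pics/ and viewed, at most 10 in all, crops included, and the job is handed in when it is done.

```bash
mkdir -p pics; python3 - <<'E'
from plant import ctrl, vision
import cv2,numpy as np
ims=[]
for n in("scene","side"):
    f=vision.grab_frame(n); np.savez(f"pics/{n}0.npz",**f); cv2.imwrite(f"pics/{n}0.png",f["pixels"][:,:,::-1])
    print(n,{k:f[k] for k in f if k!="pixels"})
o=ctrl.get_obs();print(o)
E
```

```text
scene {'fx': 473.8687967090927, 'fy': 473.8687967090927, 'cx': 254.1776495433146, 'cy': 193.6658825803977, 'position': array([ 0.03066881, -0.28035255,  0.66486394]), 'orientation': array([-1.26214117e+02, -7.26884921e-02, -3.50276947e+01])}
side {'fx': 358.7957268773546, 'fy': 358.7957268773546, 'cx': 258.52838003299064, 'cy': 191.65169018865194, 'position': array([0.33258335, 1.09343317, 0.54974907]), 'orientation': array([-123.61520264,   -0.20374695, -166.30901749])}
{'time': 0.1, 'joint_pos': array([ 7.97336087e+01,  1.46491775e+01,  6.13711296e+00, -2.31421784e-02,
       -8.15839571e+01, -1.63072145e+01]), 'qd': array([-1.61406017e-05, -1.37602035e-01,  1.79110019e-01,  1.48264688e-01,
        1.73751041e-02, -5.53347850e-02]), 'tau': array([-2.88034695e-03, -3.87606061e+01,  2.38475382e+01,  5.37783578e+00,
       -3.73838251e-03,  4.70972722e-06]), 'ee_pos': array([0.24591112, 0.49179073, 0.40388645]), 'orientation': array([ 1.79901414e+02, -4.99533913e-03, -2.65770078e+01]), 'force': array([0.01148656, 0.97649956, 0.50821602]), 'ft_torque': array([ 0.01567793, -0.017923  ,  0.05153256]), 'finger_force': 0.0, 'grip_width': 0.0854954120893994}
```

View pictures.

View pics/scene0.png

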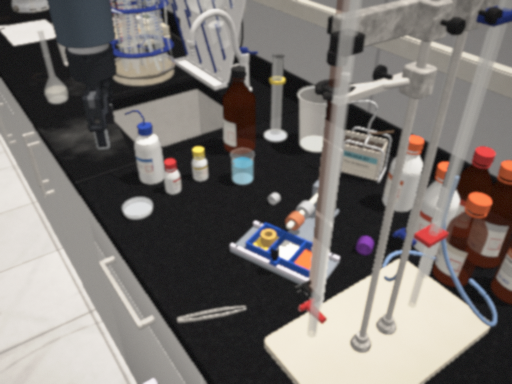

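View pics/side0.png

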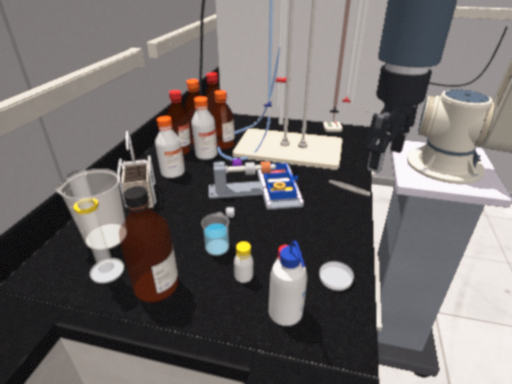

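Scene: carrier around (285,250), brass ring in the yellow well at (266,237), rod with copper ring at (297,218). Side: carrier at (280,185), rod at (245,169), rings near (265,168). Look-alikes: a small silver ring at (275,199) and a purple ring at (365,244). I will enlarge both views.

```bash
python3 - <<'E'
import cv2
a=cv2.imread("pics/scene0.png")[170:290,220:380]; cv2.imwrite("pics/c1.png",cv2.resize(a,None,fx=5,fy=5,interpolation=cv2.INTER_CUBIC))
a=cv2.imread("pics/side0.png")[145:220,200:310]; cv2.imwrite("pics/c2.png",cv2.resize(a,None,fx=7,fy=7,interpolation=cv2.INTER_CUBIC))
E
```

```text
(no output)
```

View pics/c1.png

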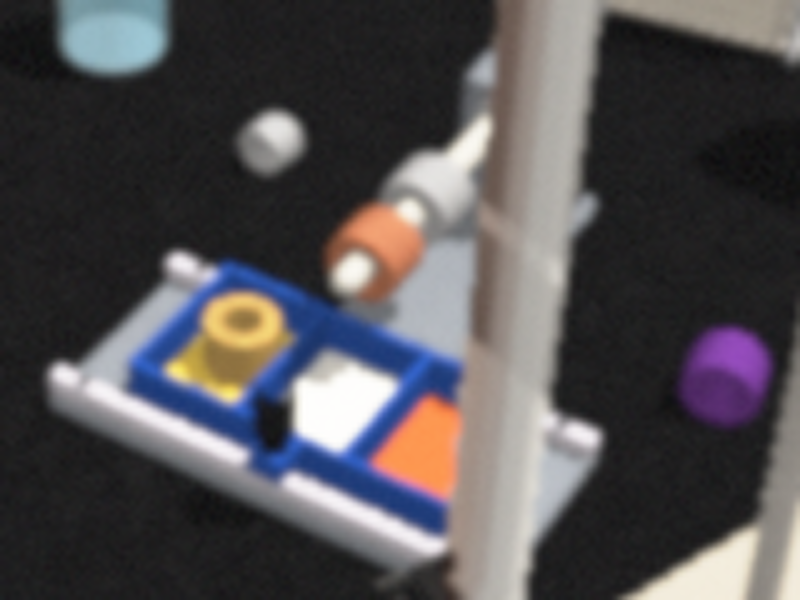

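View pics/c2.png

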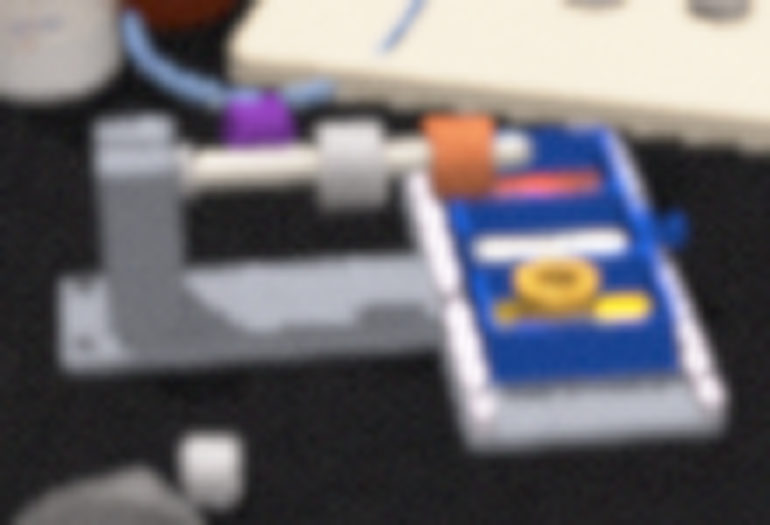

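```bash
cat > h.py <<'E'
import numpy as np
from scipy.spatial.transform import Rotation as R
from scipy.optimize import least_squares
def proj(f,P):
    c=(np.atleast_2d(P)-f["position"])@R.from_euler("xyz",f["orientation"],degrees=True).as_matrix()
    return np.c_[f["fx"]*c[:,0]/c[:,2]+f["cx"],f["fy"]*c[:,1]/c[:,2]+f["cy"]]
def w(p,P):  # stand (x,y,yaw rad) -> world
    P=np.atleast_2d(P); c,s=np.cos(p[2]),np.sin(p[2])
    return np.c_[p[0]+c*P[:,0]-s*P[:,1],p[1]+s*P[:,0]+c*P[:,1],P[:,2]]
def ray(f,uv,z):
    d=R.from_euler("xyz",f["orientation"],degrees=True).apply([(uv[0]-f["cx"])/f["fx"],(uv[1]-f["cy"])/f["fy"],1])
    return f["position"]+d*(z-f["position"][2])/d[2]
E
python3 - <<'E'
from h import *
S=dict(np.load("pics/scene0.npz"));D=dict(np.load("pics/side0.npz"))
s=lambda u,v:(220+u/5,170+v/5); d=lambda u,v:(200+u/7,145+v/7)
m=lambda *a:np.array(a)/1000
obs=[(S,s(349,278),m(0,0,70)),(D,d(524,147),m(0,0,70)),(D,d(180,168),m(131,0,70)),
(S,s(68,378),m(-51,100,18)),(S,s(185,262),m(31,100,18)),(S,s(588,436),m(31,-100,18)),
(D,d(485,412),m(31,100,18)),(D,d(712,395),m(-51,100,18))]
fun=lambda p:np.concatenate([(proj(f,w(p,P))-uv)[0] for f,uv,P in obs])
r=least_squares(fun,[.5,0,0],loss="soft_l1");p=r.x;print(p,np.degrees(p[2]));print(fun(p).reshape(-1,2).round(1))
np.save("stand.npy",p)
co=[(S,s(228,262),m(27,74,34)),(S,s(135,372),m(-47,74,34)),(S,s(272,400),m(-55,0,64)),(S,s(345,395),m(-10,0,14)),(D,d(552,246),m(-10,0,14)),(D,d(675,230),m(-55,0,34))]
for f,uv,P in co:
    q=least_squares(lambda a:(proj(f,w(p,P+[a[0],a[1],0]))-uv)[0],[0,0]).x; print("carrier dx,dy",q.round(4))
for n,f,uv in(("tip",S,s(349,278)),("tip",D,d(524,147))): print(n,ray(f,uv,.07),w(p,m(0,0,70)))
for n,uv in(("Cu",d(460,155)),("Ni",d(352,165))):
    q=least_squares(lambda a:(proj(D,w(p,[a[0],0,.068+a[1]]))-uv)[0],[.03,0]).x;print(n,q)
E
```

```text
[0.49024898 0.25515078 0.39182447] 22.44988821109978
[[-0.4  1.7]
 [-0.3 -0.8]
 [ 0.6 -0.3]
 [-1.  -2.2]
 [-2.6 -0.8]
 [ 3.1 -0.4]
 [ 0.2 -1. ]
 [-1.1 -1.3]]
carrier dx,dy [-0.0019 -0.0054]
carrier dx,dy [-0.0053 -0.0098]
carrier dx,dy [-0.0103 -0.005 ]
carrier dx,dy [ 0.0099 -0.002 ]
carrier dx,dy [-0.0062 -0.011 ]
carrier dx,dy [-0.0044  0.0159]
tip [0.49401938 0.25861026 0.07      ] [[0.49024898 0.25515078 0.07      ]]
tip [0.48853024 0.25929862 0.07      ] [[0.49024898 0.25515078 0.07      ]]
Cu [ 0.02427571 -0.00206393]
Ni [ 0.06654152 -0.00297287]
```

```bash
python3 - <<'E'
from h import *
S=dict(np.load("pics/scene0.npz"))
for uv in[(315,330),(362,342),(387,325),(365,244),(275,199),(242,180)]: print(uv,ray(S,uv,0.01).round(3))
E
python3 -m jog '[[2,-3,-0.5,0.2,-1],[4,-6,-1.5,0.4,-1],[6,-9,-2.5,0.6,-1],[8,-11,-3,0.855,-1],[8,-11,-3,0.855,-1],[8,-11,-3,0.855,-1],[8,-11,-3,0.855,-1],[8,-11,-3,0.855,-1],[8,-11,-3,0.855,-1],[8,-11,-3,0.855,-1],[8,-11,-3,0.855,-1]]'
python3 - <<'E'
from plant import ctrl, vision
from h import *
import cv2
f=vision.grab_frame("wrist"); np.savez("pics/w1.npz",**f); cv2.imwrite("pics/w1.png",cv2.resize(f["pixels"][:,:,::-1],(800,600)))
o=ctrl.get_obs();print(o["time"],o["ee_pos"],o["orientation"],o["joint_pos"],f["position"],f["orientation"])
p=np.load("stand.npy")
print((proj(f,w(p,np.array([[0,0,.07],[131,0,.07e3]])/1000*[[1,1,1000],[1,1,1]]))))
E
```

```text
(315, 330) [0.406 0.076 0.01 ]
(362, 342) [0.453 0.013 0.01 ]
(387, 325) [0.513 0.013 0.01 ]
(365, 244) [0.63  0.179 0.01 ]
(275, 199) [0.572 0.407 0.01 ]
(242, 180) [0.553 0.515 0.01 ]
time: 1.2
ee_pos: [0.4457, 0.2175, 0.3298]
orientation: [-180.0, -0.0, 22.5]
force: [0.2, -0.8, 0.3]
grip_width: 0.0854
finger_force: 0.0
1.25 [0.44563491 0.21764217 0.32989215] [-1.79986164e+02 -2.08478633e-02  2.24831722e+01] [ 4.41674036e+01  1.06435217e+01 -1.00049559e+01 -5.50862412e-03
 -6.93270376e+01  6.83177147e+01] [0.52271878 0.24943738 0.29886161] [ 1.61199280e+02 -5.27136949e-03 -6.75719864e+01]
[[236.49872225 132.34489346]
 [231.58400078 -62.00848052]]
```

View pics/w1.png

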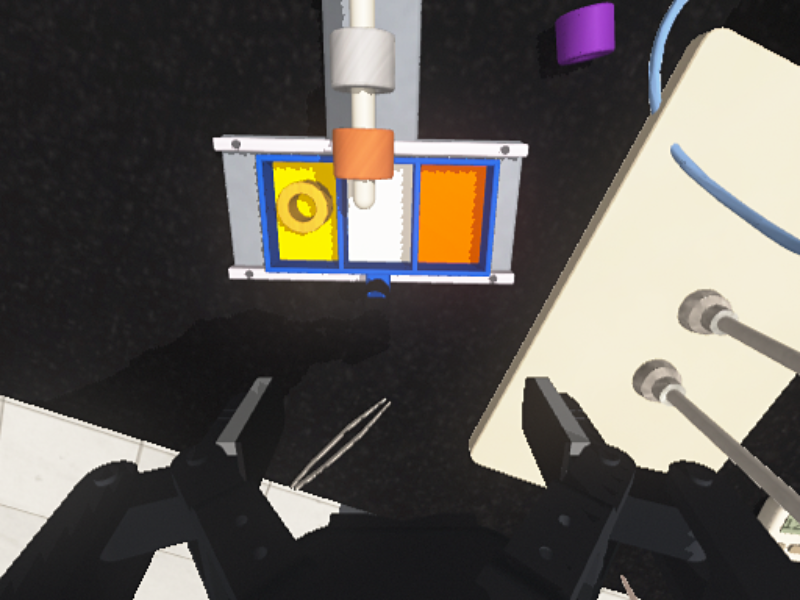

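The wrist view (800x600) shows the rod tip at (364,208), copper at (363,153), nickel at (363,60) and brass in the yellow well at (303,207). The carrier spans (258–499, 155–274), the knob is near (377,285), and the purple look-alike is off at (585,33). The nickel ring is the large silver one on the rod. The small silver ring on the bench is a look-alike.

```bash
python3 - <<'E'
from h import *
W=dict(np.load("pics/w1.npz"));k=800/512
m=lambda *a:np.array(a)/1000
obs=[((364,207),m(0,0,70)),((362,8),m(100,0,70)),((214,143),m(31,100,18)),((527,149),m(31,-100,18)),((229,272),m(-51,100,18)),((513,278),m(-51,-100,18))]
def fun(p):
    r=np.array([(proj(W,w(p,P))*k-uv)[0] for uv,P in obs]); r[1,1]=0; return r.ravel()
r=least_squares(fun,np.load("stand.npy"),loss="soft_l1");p=r.x;print(p,np.degrees(p[2]));print(fun(p).reshape(-1,2).round(1))
np.save("stand.npy",p)
C=[((258,155),m(27,74,34)),((499,160),m(27,-74,34)),((266,273),m(-47,74,34)),((492,274),m(-47,-74,34))]
q=least_squares(lambda a:np.ravel([(proj(W,w(p,P+[a[0],a[1],0]))*k-uv)[0] for uv,P in C]),[0,0]);print("carrier",q.x,q.fun.round(1))
for n,u in(("Cu",(363,128)),("CuR",(363,180)),("Ni",(363,28)),("NiR",(363,93))):
    print(n,least_squares(lambda a:(proj(W,w(p,[a[0],a[1],.084]))*k-u)[0],[.03,0]).x)
T=np.array([.4457,.2175,.3298])
for y in(0,q.x[1]): 
  K=w(p,[-.055,q.x[1],0.213]);print("knob TCP, units",K,(K-T)/.025)
print("yaw",p[2]-np.radians(22.48)," stand y unit/25mm",-np.sin(p[2]),np.cos(p[2]))
print("knob px",proj(W,w(p,[-.055,q.x[1],.064]))*k)
E
```

```text
[0.48888508 0.2577414  0.37222914] 21.32715859929703
[[ 0.1  0.3]
 [-0.1  0. ]
 [-1.9  1.1]
 [ 1.6  1.6]
 [-1.9 -2.3]
 [ 1.9 -3. ]]
carrier [-0.00120577 -0.00608758] [-2.5 -1.   3.1 -1.1  0.  -0.  -0.7  3.1]
Cu [ 0.03904452 -0.00106822]
CuR [ 0.01507434 -0.00080295]
Ni [ 0.08046369 -0.0015266 ]
NiR [ 0.05419879 -0.00123593]
knob TCP, units [[0.43986554 0.2320676  0.213     ]] [[-0.23337832  0.58270404 -4.672     ]]
knob TCP, units [[0.43986554 0.2320676  0.213     ]] [[-0.23337832  0.58270404 -4.672     ]]
yaw -0.020120878195570124  stand y unit/25mm -0.36369281779150564 0.9315189393065901
knob px [[376.1892198  300.04401979]]
```

```bash
python3 -m jog '[[-0.23,0.58,-1,-0.02,0],[-0.23,0.58,-2.5,-0.02,0],[-0.23,0.58,-3.8,-0.02,0],[-0.23,0.58,-4.4,-0.02,0],[-0.23,0.58,-4.67,-0.02,0],[-0.23,0.58,-4.67,-0.02,0],[-0.23,0.58,-4.67,-0.02,0.3],[-0.23,0.58,-4.67,-0.02,0.6],[-0.23,0.58,-4.67,-0.02,1],[-0.23,0.58,-4.67,-0.02,1],[-0.23,0.58,-4.67,-0.02,1],[-0.23,0.58,-4.67,-0.02,1],[-0.23,0.58,-4.67,-0.02,1]]' 20
```

```text
time: 2.55
ee_pos: [0.4406, 0.232, 0.2143]
orientation: [-179.9, -0.2, 21.3]
force: [-2.9, 1.7, 5.8]
grip_width: 0.0162
finger_force: 19.8
```

```bash
python3 -m jog '[[-0.1,0.25,0,0,1],[-0.2,0.5,0,0,1],[-0.3,0.75,0,0,1],[-0.4,1.0,0,0,1],[-0.5,1.27,0,0,1],[-0.6,1.53,0,0,1],[-0.7,1.78,0,0,1],[-0.79,2.03,0,0,1],[-0.79,2.03,0,0,1],[-0.79,2.03,0,0,1],[-0.79,2.03,0,0,1],[-0.79,2.03,0,0,0.2],[-0.79,2.03,0,0,0.2],[-0.79,2.03,0,0,0.2],[-0.79,2.03,1,0,0.2],[-0.79,2.03,3,0,0.2],[-0.79,2.03,4,0,0.2],[-0.79,2.03,4,0,0.2]]'
python3 - <<'E'
from plant import ctrl, vision
from h import *
import cv2
f=vision.grab_frame("wrist"); np.savez("pics/w2.npz",**f); cv2.imwrite("pics/w2.png",cv2.resize(f["pixels"][:,:,::-1],(800,600)))
o=ctrl.get_obs();print(o["time"],o["ee_pos"],o["orientation"])
p=np.load("stand.npy")
print(proj(f,w(p,[[0,0,.07],[.08,0,.084],[-.01,22/1000,.034],[-.01,-22/1000,.034]]))*800/512)
E
```

```text
time: 4.35
ee_pos: [0.4214, 0.283, 0.3172]
orientation: [-179.8, -0.5, 21.3]
force: [-0.3, 1.3, -0.0]
grip_width: 0.0345
finger_force: 0.0
4.4 [0.42076011 0.28254315 0.31463974] [-179.88032702   -0.20629942   21.27378715]
[[497.56745991 217.09168156]
 [518.05421388  30.437665  ]
 [447.13721705 225.53030444]
 [520.23421404 225.49949284]]
```

View pics/w2.png

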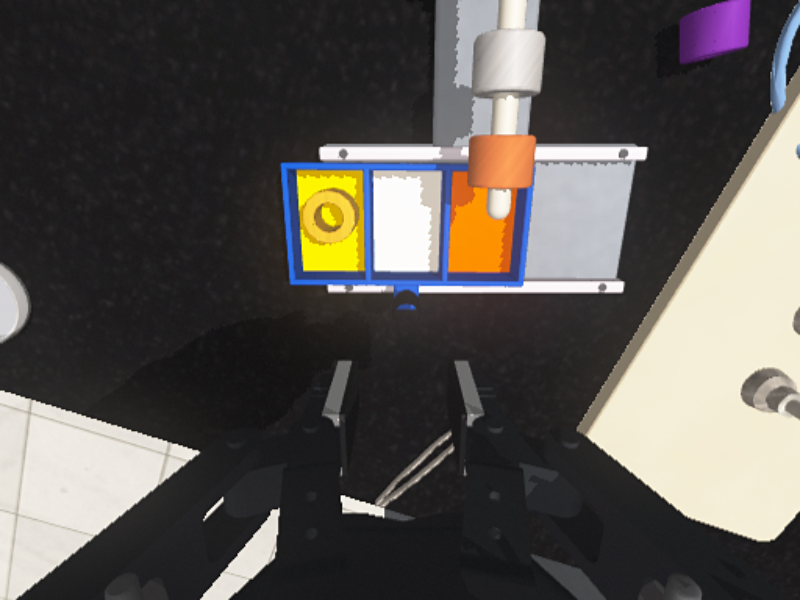

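```bash
python3 -m jog '[[2,0.15,0,0,0.53],[4,0.3,0,0,0.53],[6,0.4,0,0,0.53],[6.4,0.43,0,0,0.53],[6.4,0.43,0,0,0.53],[6.4,0.43,0,0,0.53],[6.4,0.43,0,0,0.53]]'
python3 - <<'E'
from plant import ctrl, vision
from h import *
import cv2
p=np.load("stand.npy")
ims=[]
f=vision.grab_frame("wrist"); ims.append(f["pixels"]); np.savez("pics/w3.npz",**f)
g=vision.grab_frame("side"); np.savez("pics/d3.npz",**g); ims.append(cv2.resize(g["pixels"][140:215,195:295],(512,384),interpolation=cv2.INTER_CUBIC))
cv2.imwrite("pics/w3.png",cv2.resize(np.hstack(ims)[:,:,::-1],(800,300)))
o=ctrl.get_obs();print(o["time"],o["ee_pos"],o["orientation"],o["grip_width"])
e=o["ee_pos"]-[p[0],p[1],0];print("stand xy",np.cos(p[2])*e[0]+np.sin(p[2])*e[1],-np.sin(p[2])*e[0]+np.cos(p[2])*e[1])
print(proj(f,w(p,[[.08,0,.084],[.05,0,.07]]))*800/1024)
E
```

```text
time: 5.1
ee_pos: [0.5795, 0.293, 0.3127]
orientation: [-180.0, 0.0, 21.3]
force: [-1.1, -0.0, 0.0]
grip_width: 0.0202
finger_force: 0.0
5.2 [0.57955615 0.29309407 0.31343928] [-1.79984224e+02 -2.05711107e-02  2.13267761e+01] 0.01990070462609416
stand xy 0.09731934066395194 -4.473571456889425e-05
[[201.20709915 177.26960886]
 [201.22158035 195.06456105]]
```

View pics/w3.png

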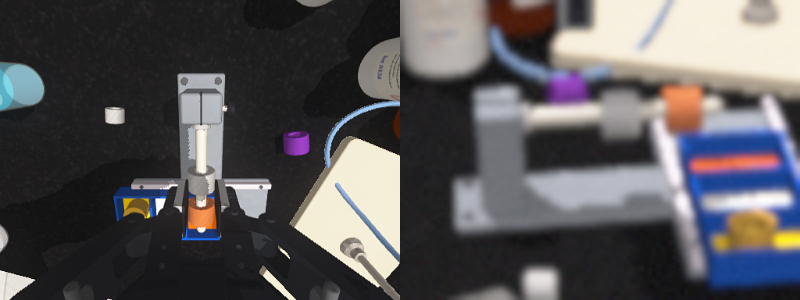

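The wrist view on the left shows the fingers centred astride the rod at (201,~150), behind the nickel ring at (201,180). The side view on the right shows both rings on the rod, with the orange well under the tip.

```bash
python3 -m jog '[[0,0,-1,0,0.53],[0,0,-2,0,0.53],[0,0,-2.8,0,0.53],[0,0,-3.35,0,0.53],[0,0,-3.35,0,0.53],[0,0,-3.35,0,0.53],[0,0,-3.35,0,0.53]]'
```

```text
time: 5.9
ee_pos: [0.5809, 0.2932, 0.2308]
orientation: [-180.0, -0.2, 21.3]
force: [0.3, 0.1, 0.6]
grip_width: 0.0202
finger_force: 0.0
```

```bash
python3 -m jog '[[-0.075,-0.029,0,0,0.53],[-0.15,-0.058,0,0,0.53],[-0.225,-0.087,0,0,0.53],[-0.3,-0.116,0,0,0.53],[-0.37,-0.145,0,0,0.53],[-0.445,-0.174,0,0,0.53],[-0.52,-0.203,0,0,0.53],[-0.595,-0.232,0,0,0.53],[-0.67,-0.26,0,0,0.53],[-0.745,-0.29,0,0,0.53],[-0.82,-0.32,0,0,0.53],[-0.895,-0.35,0,0,0.53],[-0.97,-0.378,0,0,0.53],[-1.045,-0.407,0,0,0.53],[-1.12,-0.436,0,0,0.53],[-1.19,-0.465,0,0,0.53],[-1.265,-0.494,0,0,0.53],[-1.34,-0.523,0,0,0.53],[-1.415,-0.552,0,0,0.53],[-1.49,-0.582,0,0,0.53]]'
cat > chk.py <<'E'
from plant import ctrl, vision
from h import *
import cv2,sys
p=np.load("stand.npy"); g=vision.grab_frame("side"); np.savez(f"pics/{sys.argv[1]}.npz",**g)
cv2.imwrite(f"pics/{sys.argv[1]}.png",cv2.resize(g["pixels"][140:215,195:295,::-1],(800,600),interpolation=cv2.INTER_CUBIC))
o=ctrl.get_obs(); e=o["ee_pos"]-[p[0],p[1],0]
print(o["time"],"stand xy",np.cos(p[2])*e[0]+np.sin(p[2])*e[1],-np.sin(p[2])*e[0]+np.cos(p[2])*e[1],e[2])
h=cv2.cvtColor(g["pixels"],cv2.COLOR_RGB2HSV)[140:215,195:295].astype(int)
# copper: hue of start image at ring
m=(h[...,0]>5)&(h[...,0]<14)&(h[...,1]>110)&(h[...,2]>120)
n,l,s,c=cv2.connectedComponentsWithStats(m.astype(np.uint8))
for i in range(1,n):
    if s[i,4]>8: print("orange-ish blob px",c[i]+[195,140],s[i,2:])
print("proj ring at x=24,10,0,-5:",proj(g,w(p,[[x/1000,0,.068] for x in(24,10,0,-5)])).round(1).tolist())
E
python3 chk.py d4
```

```text
time: 7.9
ee_pos: [0.5431, 0.2783, 0.2292]
orientation: [-180.0, -0.0, 21.3]
force: [0.9, 1.0, 0.9]
grip_width: 0.0205
finger_force: 0.9
7.95 stand xy 0.05775416706773018 -0.0005719765818845771 0.22921424584388028
orange-ish blob px [271.61363636 165.84090909] [10 11 88]
orange-ish blob px [275.         180.15384615] [13  2 13]
proj ring at x=24,10,0,-5: [[266.1, 166.9], [271.2, 166.6], [274.8, 166.4], [276.6, 166.2]]
```

```bash
python3 -m jog '[[-0.075,-0.029,0,0,0.53],[-0.15,-0.058,0,0,0.53],[-0.225,-0.087,0,0,0.53],[-0.3,-0.116,0,0,0.53],[-0.37,-0.145,0,0,0.53],[-0.445,-0.174,0,0,0.53],[-0.445,-0.174,0,0,0.53],[-0.445,-0.174,0,0,0.53]]'; python3 chk.py d5
```

```text
time: 8.75
ee_pos: [0.5319, 0.2739, 0.229]
orientation: [180.0, 0.1, 21.3]
force: [0.6, 0.9, 0.7]
grip_width: 0.0203
finger_force: 0.3
8.8 stand xy 0.04593392105190993 -0.0006077549583307293 0.22890612956933168
orange-ish blob px [276.28735632 165.6091954 ] [10 11 87]
orange-ish blob px [279. 180.] [11  1 11]
proj ring at x=24,10,0,-5: [[266.1, 166.9], [271.2, 166.6], [274.8, 166.4], [276.6, 166.2]]
```

```bash
python3 -m jog '[[-0.075,-0.029,0,0,0.53],[-0.15,-0.058,0,0,0.53],[-0.15,-0.058,0,0,0.53],[-0.15,-0.058,0,0,0.53]]'; python3 chk.py d6; python3 -m jog '[[-0.04,-0.015,0,0,0.53],[-0.075,-0.029,0,0,0.53],[-0.075,-0.029,0,0,0.53],[-0.075,-0.029,0,0,0.53]]'; python3 chk.py d7
```

```text
time: 9.2
ee_pos: [0.5281, 0.2724, 0.229]
orientation: [180.0, 0.1, 21.3]
force: [-0.4, -0.5, 0.1]
grip_width: 0.0201
finger_force: 0.0
9.25 stand xy 0.04190817043273803 -0.0006103278741327808 0.22897592941654676
orange-ish blob px [277.9010989  165.76923077] [10 11 91]
orange-ish blob px [280.5 180. ] [12  1 12]
proj ring at x=24,10,0,-5: [[266.1, 166.9], [271.2, 166.6], [274.8, 166.4], [276.6, 166.2]]
time: 9.65
ee_pos: [0.5264, 0.2718, 0.2291]
orientation: [180.0, 0.0, 21.3]
force: [-0.3, 0.0, 0.0]
grip_width: 0.0201
finger_force: 0.0
9.7 stand xy 0.04009802429421815 -0.0005709540750883715 0.229174412390452
orange-ish blob px [284.9375 176.8125] [ 9  6 48]
proj ring at x=24,10,0,-5: [[266.1, 166.9], [271.2, 166.6], [274.8, 166.4], [276.6, 166.2]]
```

```bash
python3 -m jog '[[0.15,0.06,0,0,0.53],[0.3,0.116,0,0,0.53],[0.3,0.116,1,0,0.53],[0.3,0.116,2.5,0,0.53],[0.3,0.116,3.4,0,0.53],[-1.5,0.3,3.4,0,0.3],[-3.2,0.42,3.4,0,0],[-4.25,0.42,3.4,0,0],[-4.25,0.42,3.4,0,0],[-4.25,0.42,3.4,0,0],[-4.25,0.42,3.4,0,0],[-4.25,0.42,3.4,0,0]]'
python3 - <<'E'
from plant import ctrl, vision
import cv2
f=vision.grab_frame("wrist"); cv2.imwrite("pics/w4.png",f["pixels"][:240,100:400,::-1].repeat(2,0).repeat(2,1))
print(ctrl.get_obs()["ee_pos"])
E
python3 chk.py d8
```

```text
time: 10.9
ee_pos: [0.421, 0.2824, 0.314]
orientation: [180.0, 0.0, 21.2]
force: [-0.4, 0.2, -0.1]
grip_width: 0.0428
finger_force: 0.0
[0.42098042 0.28231923 0.31386193]
11.0 stand xy -0.05441216978474796 0.04760894783783089 0.3138439254456462
orange-ish blob px [284.875      176.85416667] [10  6 48]
orange-ish blob px [273.75 180.25] [11  2 12]
proj ring at x=24,10,0,-5: [[266.1, 166.9], [271.2, 166.6], [274.8, 166.4], [276.6, 166.2]]
```

View pics/w4.png

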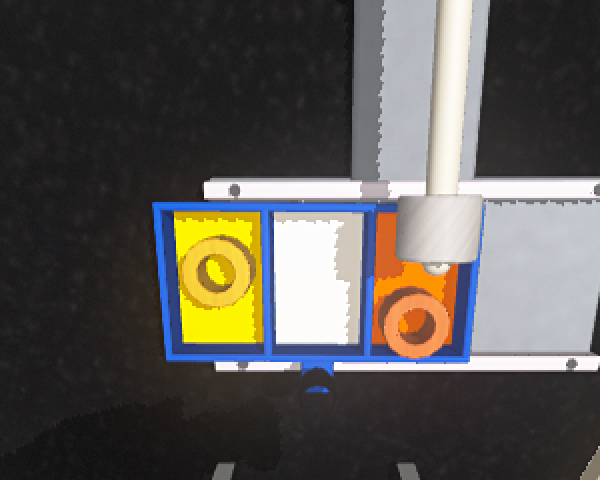

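Copper lies flat in the orange well at (416,323). Nickel is on the rod at (440,230) with the tip just showing, and brass is still in the yellow well at (217,270).

```bash
python3 -m jog '[[0,0,-1.5,0,0],[0,0,-3,0,0],[0,0,-3.7,0,0],[0,0,-4.04,0,0],[0,0,-4.04,0,0],[0,0,-4.04,0,0.3],[0,0,-4.04,0,0.6],[0,0,-4.04,0,1],[0,0,-4.04,0,1],[0,0,-4.04,0,1],[0,0,-4.04,0,1]]' 20
python3 chk.py d9 | head -1
```

```text
time: 12.1
ee_pos: [0.4208, 0.2825, 0.2145]
orientation: [-180.0, -0.1, 21.3]
force: [-0.2, -1.9, 6.8]
grip_width: 0.0161
finger_force: 19.8
12.15 stand xy -0.05444974760071112 0.04788466700380354 0.2145283268957116
```

```bash
python3 -m jog '[[0.09,-0.22,0,0,1],[0.17,-0.45,0,0,1],[0.26,-0.67,0,0,1],[0.35,-0.89,0,0,1],[0.44,-1.12,0,0,1],[0.52,-1.34,0,0,1],[0.61,-1.57,0,0,1],[0.7,-1.79,0,0,1],[0.7,-1.79,0,0,1],[0.7,-1.79,0,0,1],[0.7,-1.79,0,0,1],[0.7,-1.79,0,0,0.2],[0.7,-1.79,0,0,0.2],[0.7,-1.79,0,0,0.2],[0.7,-1.79,1,0,0.4],[0.7,-1.79,3,0,0.53],[0.7,-1.79,4.04,0,0.53],[0.7,-1.79,4.04,0,0.53],[0.7,-1.79,4.04,0,0.53]]'
python3 chk.py d10
python3 - <<'E'
from plant import ctrl, vision
import cv2
f=vision.grab_frame("wrist"); cv2.imwrite("pics/w5.png",f["pixels"][:240,100:400,::-1].repeat(2,0).repeat(2,1))
from h import *
p=np.load("stand.npy");print((proj(f,w(p,[[0,0,.07],[-.043,.022,.034],[-.043,-.022,.034]]))-[100,0])*2)
print(ctrl.get_obs()["ee_pos"],(w(p,[.066,0,0.313])-ctrl.get_obs()["ee_pos"])/.025)
E
```

```text
time: 14.05
ee_pos: [0.4375, 0.2374, 0.314]
orientation: [-180.0, 0.0, 21.2]
force: [-0.1, -0.5, -0.3]
grip_width: 0.0197
finger_force: 0.0
14.1 stand xy -0.05547627176141509 -0.00035304771629619813 0.3131119516975215
orange-ish blob px [281.12765957 168.57446809] [10  6 47]
proj ring at x=24,10,0,-5: [[266.1, 166.9], [271.2, 166.6], [274.8, 166.4], [276.6, 166.2]]
[[313.97414912 268.7443139 ]
 [268.48064296 349.49196054]
 [360.13341665 349.30715232]]
[0.43730875 0.23721111 0.31273172] [[4.52226315 1.78136062 0.01073108]]
```

View pics/w5.png

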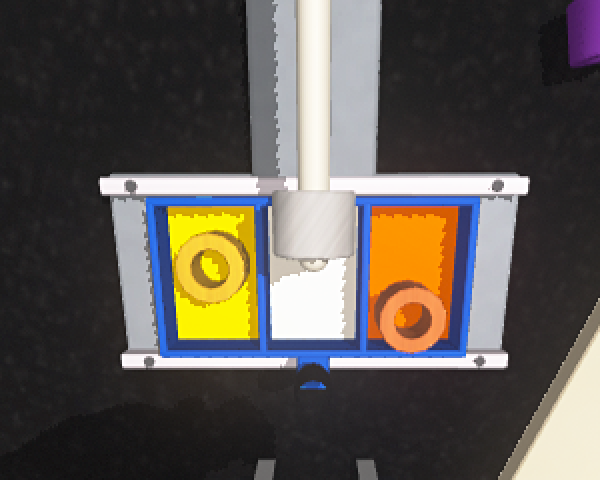

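The white well is centred under the rod tip. Nickel is at (313,225) just behind the tip, copper is in the orange well and brass in the yellow.

```bash
python3 -m jog '[[1.5,0.6,0,0,0.53],[3,1.2,0,0,0.53],[4,1.58,0,0,0.53],[4,1.58,0,0,0.53],[4,1.58,0,0,0.53],[4,1.58,0,0,0.53],[4,1.58,-1,0,0.53],[4,1.58,-2,0,0.53],[4,1.58,-2.8,0,0.53],[4,1.58,-3.35,0,0.53],[4,1.58,-3.35,0,0.53],[4,1.58,-3.35,0,0.53]]'; python3 chk.py d11|head -1
python3 -m jog '[[-0.075,-0.029,0,0,0.53],[-0.15,-0.058,0,0,0.53],[-0.225,-0.087,0,0,0.53],[-0.3,-0.116,0,0,0.53],[-0.37,-0.145,0,0,0.53],[-0.445,-0.174,0,0,0.53],[-0.52,-0.203,0,0,0.53],[-0.595,-0.232,0,0,0.53],[-0.67,-0.26,0,0,0.53],[-0.745,-0.29,0,0,0.53],[-0.82,-0.32,0,0,0.53],[-0.895,-0.35,0,0,0.53],[-0.97,-0.378,0,0,0.53],[-1.045,-0.407,0,0,0.53],[-1.12,-0.436,0,0,0.53],[-1.12,-0.436,0,0,0.53]]'; python3 chk.py d12|head -1
```

```text
time: 15.35
ee_pos: [0.5374, 0.277, 0.2311]
orientation: [180.0, -0.0, 21.3]
force: [0.1, -0.4, 1.2]
grip_width: 0.0199
finger_force: 0.0
15.4 stand xy 0.052564861388055904 0.0003607537068571094 0.23167817521838124
time: 17.0
ee_pos: [0.5095, 0.2661, 0.2305]
orientation: [-180.0, 0.0, 21.3]
force: [0.2, -0.8, -0.2]
grip_width: 0.0204
finger_force: 0.2
17.05 stand xy 0.022431402391487505 0.00027586541191096034 0.23050922474077556
```

```bash
python3 -m jog '[[-0.04,-0.015,0,0,0.53],[-0.075,-0.029,0,0,0.53],[-0.11,-0.044,0,0,0.53],[-0.15,-0.058,0,0,0.53],[-0.15,-0.058,0,0,0.53],[-0.19,-0.073,0,0,0.53],[-0.225,-0.087,0,0,0.53],[-0.225,-0.087,0,0,0.53],[-0.225,-0.087,0,0,0.53]]'
python3 chk.py d13|head -1
python3 - <<'E'
from h import *
p=np.load("stand.npy")
for n in("d12","d13"):
    f=dict(np.load(f"pics/{n}.npz"))
    for x in(-.005,-.011): 
        u,v=proj(f,w(p,[x,0,.068]))[0].astype(int); print(n,x,f["pixels"][v-3:v+4,u-2:u+3].mean((0,1)).round())
E
```

```text
time: 17.95
ee_pos: [0.5041, 0.264, 0.2304]
orientation: [180.0, 0.0, 21.3]
force: [-0.2, 1.2, 0.4]
grip_width: 0.0199
finger_force: 0.0
18.0 stand xy 0.016441930819946514 0.0002756434411615499 0.23038730624729753
d12 -0.005 [161. 157. 157.]
d12 -0.011 [162. 155. 156.]
d13 -0.005 [124. 101. 114.]
d13 -0.011 [153. 103. 103.]
```

Nickel has left the rod. I'll back off, raise the arm clear, move it aside and check from above.

```bash
python3 -m jog '[[0.15,0.06,0,0,0.53],[0.3,0.116,0,0,0.53],[0.3,0.116,1,0,0.53],[0.3,0.116,2.5,0,0.53],[0.3,0.116,4,0,0.53],[-1,-0.4,4,0,0.53],[-2.7,-1.2,4,0,0.53],[-2.7,-1.2,4,0,0.53],[-2.7,-1.2,4,0,0.53],[-2.7,-1.2,4,0,0.53],[-2.7,-1.2,4,0,0.53]]'
python3 - <<'E'
from plant import ctrl, vision
import cv2
f=vision.grab_frame("wrist"); cv2.imwrite("pics/w6.png",f["pixels"][:240,100:400,::-1].repeat(2,0).repeat(2,1))
E
```

```text
time: 19.1
ee_pos: [0.4375, 0.2346, 0.3305]
orientation: [-180.0, -0.0, 21.3]
force: [-0.2, -0.0, -0.2]
grip_width: 0.0199
finger_force: 0.0
```

View pics/w6.png

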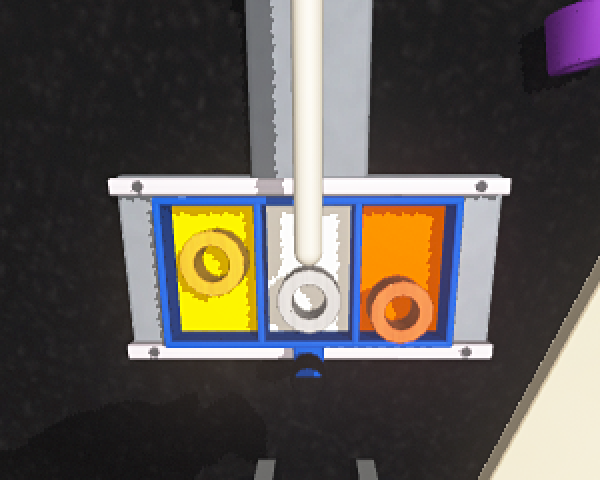

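Each ring lies flat in its own well: brass (212,262), nickel (308,300), copper (401,310). The rod is empty, the carrier is seated and the arm is clear, so I'm handing in.

```bash
python3 -c "
from plant import ctrl
print(ctrl.close_job())"
```

```text
the job is handed in; nothing more can be done
None
```

The job is handed in at about 19 s of the 48 s allowed: the last picture shows copper in the orange well, nickel in the white, brass still in the yellow and the carrier seated in its track, though the hand-in returned no verdict.

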